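# Start the bench press from its valve box

## Robot

A 7-joint arm with a two-finger parallel gripper is mounted at the origin on the work surface. World frame = base frame: x ahead of the robot, y to its left, z up, the work surface at z = 0. Lengths are in mm, angles in rad, forces in N, time in s.
With the tool pointing down it reaches from about 425 to 925 mm from the base axis. Payload 6.8 kg.
Tool frame: the origin (TCP) lies at the very end of the fingers, on their centre line; the grasp point (between the pads) lies 19 mm behind it; z points along the fingers, y is the line along which they close (so a half turn about z gives the same grasp; the last joint's range is limited). The gripper opens to 85 mm and grips with 20 to 120 N. Pads are 22 mm wide; open, the fingers measure 114 mm over their backs; the gripper's body (76 mm by 85 mm) begins 54 mm behind the grasp point. The pads swing forward as they close: fully open they stand 13 mm farther back than shut.
Start: joints at [1.203, 0.477, 0.022, 1.555, -0.011, 1.109, -0.083], TCP at [173.407, -652.363, 231.308] pointing down, gripper open.
Joint ranges: [-2.96, 2.96], [-0.34, 2.1], [-1.41, 1.46], [0.24, 2.44], [-1.37, 4.51], [0.17, 1.92], [-2.96, 2.96]. Speed limits (rad/s): [2.39, 2.39, 3.14, 3.14, 3.14, 3.14, 3.14].

## Interface

Orientations are given as a rotation vector (axis times angle).
In Python, from workcell import env gives the robot as it stands.
- The arm moves only by the tool play_rows, never from a script. Its argument "steps" is a list of rows, each a list of 6 numbers: the shift along the tool's x, y, z in units of 50 mm (1.0 is 50 mm), then the turn, a rotation vector about the tool's x, y, z in units of 0.1 rad (1.0 is 0.1 rad). A call has 1 to 12 rows; each row shifts and turns the commanded pose from where the row before left it, along the tool's axes as they then stand; what a row does not reach is not made up. A row lasts 1/10 s, in which the tool goes at most 50 mm and 8.59 degrees, less where a joint would pass 70% of its speed; a pose out of reach is approached as far as the arm can. A call with a number of a shift or a turn outside -1 to 1 is refused whole. A call with a gripper value outside its range is refused whole. "claw" is the opening, from -1 (shut) to 1 (fully open), set as the call begins (left out, the last holds). The fingers move at their own pace and stop on an object; "grip_force" is the grip in N (left out, the last holds). Time passes only in rows, so rows that do not move let the fingers close. It gives the time, the measured TCP pose, the force, the opening and the grip force at its end, in the units of the state.
- env.read_state(): the state, without advancing time (a new reading comes with each control period).
- env.camera(name): name is "scene" or "top"; returns a dict with "pixels" (420x560x3 uint8, red, green, blue), "intrinsics" (3x3 intrinsics, pixels), "R" (3x3) and "t" (3): a world point X has camera coordinates R X + t. Camera axes: x right, y down, z forward; pixel columns grow to the right and rows downward; lengths in mm; the calibration is good to about 2 mm. A picture is of the moment at which its call begins. There is no depth.
- env.sign_off(): hands the job in; it is judged then, once.
The state is a dict: "time_s": time; "qpos": joint angles; "qd": joint speeds; "effort": joint torques, N m; "position": TCP position; "ee_rot": TCP orientation; "contact_force": force on the tool from outside, world axes, zero at the start; "moment": the same for the moment, N m; "grip_width": opening from 0.0 (shut) to 1.0 (fully open); "grip_force": force on a finger pad.
Only numpy, scipy, OpenCV 4.12 (cv2) and the standard library are available. Lean on these libraries where they do the work, as an engineer would, in place of code of your own. Each camera call takes 0.05 s, during which the arm holds its last target. There are 200 camera calls.

## Task

Run the bench press from its valve box with light fingertip pushes from above, in this order: push the big mushroom knob (main air) fully in, then the ball knob (part clamp) fully in, then press the straight thick plunger (ram) fully down and keep holding it there, so that the program finishes with the plunger held down and the press's ram down on the part. Push gently, leave the slim pin of the fourth valve alone, and neither pick up nor shift anything else on the bench.

Things in the scene. Friction and masses are not known exactly. Their poses are not given: they have to be found in the camera images.
- valve_box: fixed grey valve box, 150 mm (its x) by 360 mm (its y), lid 62 mm above the bench; origin at the centre of its underside. The four valves stand upright in one row along its y axis, 12 mm to the +x side of its middle line, 80 mm apart; which valve is in which place varies. Every knob moves straight down into the lid
- main_valve: main air valve: steel washer 37 mm across on the lid, carrying the big mushroom palm knob; origin on the lid, on the knob's axis
- main_knob (a joint): Joint value in m: 0 = fully out, 0.012 = fully in. Pushed further, the head sinks up to 8 mm more over an override spring (5 N, then 2.5 N per mm). Black mushroom knob of the main air valve. Detented: slides against about 3 N of friction and stays where it is left
- main_knob_top (a point): top centre of the mushroom knob (46 mm across, shallow dome, 36 mm above the lid when out); moves with it
- clamp_valve: part clamp valve: steel washer 37 mm across on the lid, carrying the ball knob; origin on the lid, on the knob's axis
- clamp_knob (a joint): Joint value in m: 0 = fully out, 0.012 = fully in. Pushed further, the head sinks up to 8 mm more over an override spring (5 N, then 2.5 N per mm). Black ball knob of the clamp valve. Detented: slides against about 3 N of friction and stays where it is left
- clamp_knob_top (a point): top of the ball knob (30 mm across on a thin stem, 48 mm above the lid when out); moves with it
- ram_valve: ram valve: steel washer 37 mm across on the lid, carrying the straight plunger; origin on the lid, on the plunger's axis
- ram_plunger (a joint): Joint value in m: 0 = fully out, 0.012 = fully in. Pushed further, the head sinks up to 8 mm more over an override spring (6 N, then 2.5 N per mm). Black plunger of the ram valve. Spring return: about 2.5 N at the top, 5 N at 12 mm; it comes back up when let go. The ram of the C-frame press at the robot's right follows it (plunger down = ram down; nothing to do at the press itself)
- ram_plunger_top (a point): top centre of the straight flat-topped plunger (26 mm across, 40 mm above the lid when out); moves with it
- blow_valve: blow-off valve, to be left alone: steel washer 37 mm across on the lid, carrying a slim pin; origin on the lid, on the pin's axis
- blow_pin (a joint): Joint value in m: 0 = fully out, 0.012 = fully in. Pushed further, the head sinks up to 8 mm more over an override spring (5 N, then 2.5 N per mm). Slim black pin of the blow-off valve, 11 mm across, top 30 mm above the lid; about 2 N of friction
- bush_a: loose brass bush, ring 30 mm outside, 20 mm bore, 22 mm tall, standing on the valve box's lid, robot side of the valves; origin at the centre of its underside
- bush_b: loose steel bush, ring 34 mm outside, 22 mm bore, 28 mm tall, standing on the bench just on the robot side of the box; origin at the centre of its underside
- hub: loose aluminium hub, flange 80 mm across and 10 mm thick with a 50 mm boss, 32 mm tall, on the bench close beyond the box; origin at the centre of its underside
- oil: loose white oil bottle, 48 mm across, 130 mm tall, standing near one end of the box; origin at the centre of its underside
- wrench: loose steel wrench 180 mm long lying flat on the bench between the robot and the box; origin near the middle of its length, underside
- driver: loose screwdriver 200 mm long with a black handle lying beyond the box; origin near the middle of its length, underside
- bin: loose blue open bin 150 x 110 x 75 mm on the bench, left; origin at the centre of its underside

How it is judged (in metres and radians):
On the way, in this order (a step that is already met when the one before it is completed fails the run):
1. the mushroom knob (main air) is pushed in (value of joint main_knob above 0.009 m), for 0.2 s.
2. the ball knob (part clamp) is pushed in (value of joint clamp_knob above 0.009 m), for 0.2 s.
3. the plunger (ram) is pressed down and held (value of joint ram_plunger above 0.009 m and contact force between the fingers and ram_valve above 1 N), for 0.2 s.
At the end, for the whole second after the job is handed in: the mushroom knob, the ball knob and the plunger are each at least 9 of their 12 mm in, the fingers are still pressing the plunger (more than 1 N), which keeps the press's ram down; the blow-off pin is less than 3 mm in and every loose thing is within 25 mm of where it stood (all of step 3 and value of joint each of main_knob, clamp_knob above 0.009 m and value of joint blow_pin below 0.003 m and distance of each of bush_a, bush_b, hub, oil, wrench, driver, bin from where it was at the start of the episode below 0.025 m); the arm keeps its last pose, push and grip.
It fails at once if the ball knob goes in (over 4 mm) while the main air is not in (value of joint clamp_knob above 0.004 m and value of joint main_knob below 0.008 m).
It fails at once if the plunger goes down (over 4 mm) while the part clamp is not in (value of joint ram_plunger above 0.004 m and value of joint clamp_knob below 0.008 m).
It fails at once if the slim blow-off pin is pushed in (over 3 mm) (value of joint blow_pin above 0.003 m).
It fails at once if a valve is pushed hard (over 25 N) (contact force between any of the arm, the fingers and main_valve above 25 N or contact force between any of the arm, the fingers and clamp_valve above 25 N or contact force between any of the arm, the fingers and ram_valve above 25 N or contact force between any of the arm, the fingers and blow_valve above 25 N).
It fails at once if a loose thing on the bench is shifted or lifted more than 25 mm (distance of any of bush_a, bush_b, hub, oil, wrench, driver, bin from where it was at the start of the episode above 0.025 m).
It also fails if it takes over 45 s, if anything falls off the work surface, if the arm or the gripper's body presses on something with over 40 N, if the wrist force passes 120 N, or if a joint passes its speed limit or range.

## Working session

There is one attempt and no reset: what is moved stays moved. The work goes in short steps, Python scripts to look and compute and a tool call to move; the robot and the scene stay as the last step left them, time stands still between calls to the robot, and variables do not carry over. Pictures are saved under pics/ and viewed, at most 10 in all, crops included, and the job is handed in when it is done.

Besides the shell and the picture viewer there is one more tool, called after "Emit:" as name(argument=value, ...) on one line, values as JSON. play_rows: Moves the arm, as the interface text tells. Its arguments: {"type":"object","properties":{"steps":{"type":"array"},"claw":{"type":"number"},"grip_force":{"type":"number"}},"required":["steps"]}

```bash
mkdir -p pics; python3 - <<'E'
from workcell import env
import cv2,numpy as np
for n in("scene","top"):
    c=env.camera(n);cv2.imwrite(f"pics/{n}0.png",c["pixels"][:,:,::-1])
    np.savez(f"{n}.npz",K=c["intrinsics"],R=c["R"],t=c["t"])
    print(n,c["intrinsics"],c["R"],c["t"])
s=env.read_state();print(s)
E
```

```text
scene [[532.76915212   0.         278.87481819]
 [  0.         532.76915212 214.0150089 ]
 [  0.           0.           1.        ]] [[ 0.83767418  0.54604361  0.01176234]
 [ 0.33430967 -0.49558936 -0.80164096]
 [-0.43190163  0.6754462  -0.59769006]] [-536.76297059  -44.7579349  1265.95289621]
top [[397.29761062   0.         281.92834528]
 [  0.         397.29761062 211.29817355]
 [  0.           0.           1.        ]] [[ 0.0296385  -0.99912344  0.02956196]
 [-0.988318   -0.0337156  -0.14862968]
 [ 0.1494961  -0.02481146 -0.98845096]] [ 105.4187545   554.39600345 1043.79269253]
{'time_s': 0.1, 'qpos': array([ 1.20288322,  0.47773149,  0.02234994,  1.5563651 , -0.01148212,
        1.10930571, -0.08309626]), 'qd': array([ 0.00139868, -0.00099446, -0.00102015, -0.00257467,  0.00051617,
       -0.00142771,  0.00059413]), 'effort': array([ 4.81112991e-03, -5.97762287e+01,  1.61386371e+00, -2.81951612e+01,
        1.28291489e-02,  5.06625322e-03,  1.70482645e-05]), 'position': array([ 173.2466058 , -651.82558414,  230.40837844]), 'ee_rot': array([-3.11348756e+00, -4.06792908e-01,  5.62253654e-04]), 'contact_force': array([-0.07790788,  0.37744561, -0.29336302]), 'moment': array([ 0.02622996, -0.03568196, -0.02315335]), 'grip_force': 0.0, 'grip_width': 0.9994658773146147}
```

View pics/scene0.png

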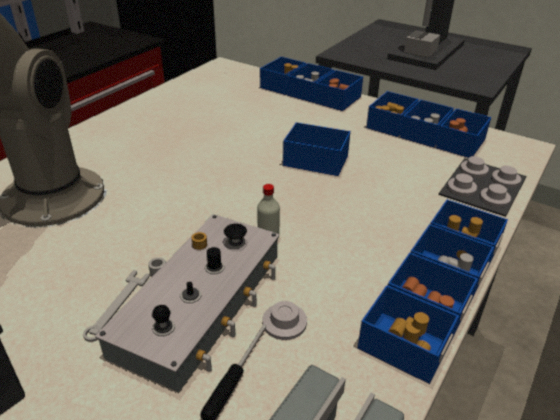

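View pics/top0.png

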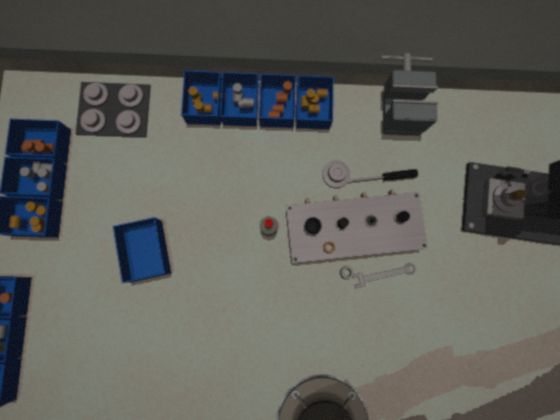

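The row in the top view, left to right, is mushroom (313,226), plunger (342,223), pin (371,220) and ball (403,216). I'll enlarge both views to measure more closely.

```bash
python3 - <<'E'
import cv2
a=cv2.imread("pics/top0.png")[180:275,260:430];cv2.imwrite("pics/topc.png",cv2.resize(a,None,fx=4.5,fy=4.5,interpolation=cv2.INTER_CUBIC))
a=cv2.imread("pics/scene0.png")[210:350,90:290];cv2.imwrite("pics/scenec.png",cv2.resize(a,None,fx=4,fy=4,interpolation=cv2.INTER_CUBIC))
E
```

```text
(no output)
```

View pics/topc.png

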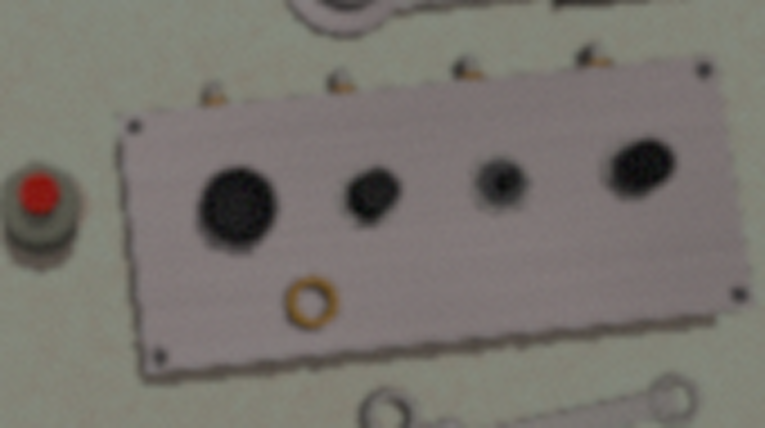

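View pics/scenec.png

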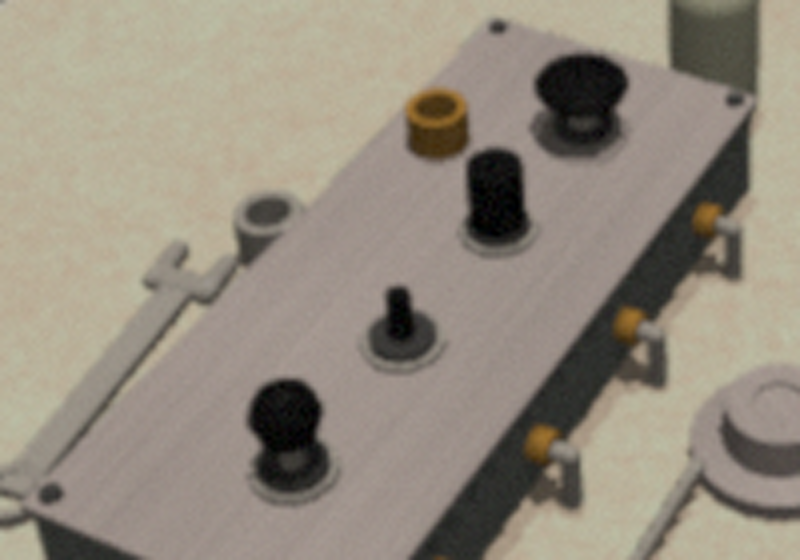

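Crop: the lid screws are at about (134,126), (705,70), (740,294) and (160,357). Knob heads: mushroom (238,206), plunger top (376,188), pin (505,182), ball (648,163). The scene crop shows the same order, with the bottle just beyond the mushroom end.

```bash
cat > h.py <<'E'
import numpy as np
def ray(n,uv,z):
    c=np.load(n+".npz");d=c["R"].T@np.linalg.solve(c["K"],[*uv,1.]);o=-c["R"].T@c["t"]
    return (o+d*(z-o[2])/d[2])
def top(u,v,z):return ray("top",((u+.5)/4.5-.5+260,(v+.5)/4.5-.5+180),z)
def sc(u,v,z):return ray("scene",((u+.5)/4-.5+90,(v+.5)/4-.5+210),z)
E
python3 - <<'E'
from h import *
np.set_printoptions(precision=1,suppress=True)
S=np.array([top(*p,62) for p in[(134,126),(705,70),(740,294),(160,357)]]);print(S)
c=S.mean(0);y=(S[0]+S[3]-S[1]-S[2])[:2];y/=np.linalg.norm(y);x=np.array([y[1],-y[0]])
print("yaw",np.arctan2(-y[0],y[1]),"c",c)
for k in(120,40,-40,-120):print(c[:2]+12*x+k*y)
for a,b,z in[((238,206),(582,72),97),((376,188),(496,158),102),((505,182),(399,292),92),((648,163),(285,412),95)]:print(top(*a,z),sc(*b,z))
print("sc screws",sc(498,27,62),sc(735,100,62),sc(50,494,62))
print("bushA",top(312,302,84),"oil",top(38,195,130),"bushB",top(386,412,28))
E
```

```text
[[ 558.1  103.9   62. ]
 [ 604.1 -239.8   62. ]
 [ 469.7 -257.9   62. ]
 [ 422.1   85.1   62. ]]
yaw 0.13549825361256917 c [513.5 -77.2  62. ]
[509.2  43.3]
[520.  -35.9]
[ 530.8 -115.2]
[ 541.6 -194.5]
[508.1  44.7  97. ] [510.5  44.7  97. ]
[520.5 -33.6 102. ] [520. -32. 102.]
[ 527.8 -110.4   92. ] [ 532.9 -114.4   92. ]
[ 541.3 -193.1   95. ] [ 542.3 -193.5   95. ]
sc screws [424.   85.6  62. ] [559.1 104.   62. ] [ 470.4 -257.5   62. ]
bushA [455.5  -0.4  84. ] oil [506.7 158.9 130. ] bushB [394.5 -54.   28. ]
```

Both cameras agree to about 2 mm, and they match the box model: 80 mm spacing and known heights. Targets are mushroom (509,44, top 98), ball (542,-194, top 110) and plunger (520,-34, top 102). Next I'll write a helper that gives the shifts in tool axes.

```bash
cat > d.py <<'E'
import sys,numpy as np
from scipy.spatial.transform import Rotation as Ro
from workcell import env
s=env.read_state();R=Ro.from_rotvec(s["ee_rot"]);p=np.array(s["position"])
print(s["time_s"],p.round(1),np.round(s["contact_force"],1),R.as_matrix()[:,2].round(3),round(s["grip_width"],3))
for a in sys.argv[1:]:
    q=np.array(eval(a),float);print(a,"units",(R.inv().apply(q-p)/50).round(2));p=q
E
python3 d.py "(440,-200,200)" "(509,44,150)"
```

```text
0.1 [ 173.2 -651.8  230.4] [-0.1  0.4 -0.3] [-0.001  0.002 -1.   ] 0.999
(440,-200,200) units [ 7.48 -7.36  0.62]
(509,44,150) units [ 2.59 -4.36  1.01]
```

Emit:
play_rows(steps=[[0.3,-0.3,0],[0.62,-0.61,0.05],[0.62,-0.61,0.05],[0.65,-0.65,0.05],[0.65,-0.65,0.05],[0.65,-0.65,0.05],[0.65,-0.65,0.05],[0.65,-0.65,0.05],[0.65,-0.65,0.05],[0.65,-0.65,0.05],[0.62,-0.61,0.05],[0.62,-0.61,0.05]], claw=-1, grip_force=40)

```text
$.steps[0]: bad value
```

Emit:
play_rows(steps=[[0.3,-0.3,0,0,0,0],[0.62,-0.61,0.05,0,0,0],[0.62,-0.61,0.05,0,0,0],[0.65,-0.65,0.05,0,0,0],[0.65,-0.65,0.05,0,0,0],[0.65,-0.65,0.05,0,0,0],[0.65,-0.65,0.05,0,0,0],[0.65,-0.65,0.05,0,0,0],[0.65,-0.65,0.05,0,0,0],[0.65,-0.65,0.05,0,0,0],[0.62,-0.61,0.05,0,0,0],[0.62,-0.61,0.05,0,0,0]], claw=-1, grip_force=40)

```text
time_s: 1.3
position: [434.4, -204.2, 203.6]
ee_rot: [3.115, 0.407, -0.0]
contact_force: [0.2, 0.1, -0.2]
grip_width: -0.0
grip_force: 0.0
```

```bash
python3 d.py "(509,44,130)"
```

```text
1.3 [ 434.4 -204.2  203.6] [ 0.2  0.1 -0.2] [-0. -0. -1.] -0.0
(509,44,130) units [ 2.72 -4.41  1.47]
```

Emit:
play_rows(steps=[[0.3,-0.5,0.1,0,0,0],[0.4,-0.65,0.2,0,0,0],[0.4,-0.65,0.2,0,0,0],[0.4,-0.65,0.2,0,0,0],[0.4,-0.65,0.2,0,0,0],[0.4,-0.65,0.2,0,0,0],[0.3,-0.4,0.2,0,0,0],[0.1,-0.2,0.1,0,0,0],[0,0,0,0,0,0],[0,0,0,0,0,0],[0,0,0,0,0,0]])

```text
time_s: 2.4
position: [508.4, 37.0, 134.1]
ee_rot: [3.115, 0.403, -0.0]
contact_force: [0.3, -0.5, 0.2]
grip_width: 0.004
grip_force: 0.0
```

```bash
python3 d.py "(509,44,100)"; python3 - <<'E'
from workcell import env
import cv2
c=env.camera("scene");cv2.imwrite("pics/s1.png",cv2.resize(c["pixels"][150:350,90:350,::-1],None,fx=3,fy=3))
E
```

```text
2.4 [508.4  37.  134.1] [ 0.3 -0.5  0.2] [ 0.    -0.001 -1.   ] 0.004
(509,44,100) units [ 0.05 -0.13  0.68]
```

View pics/s1.png

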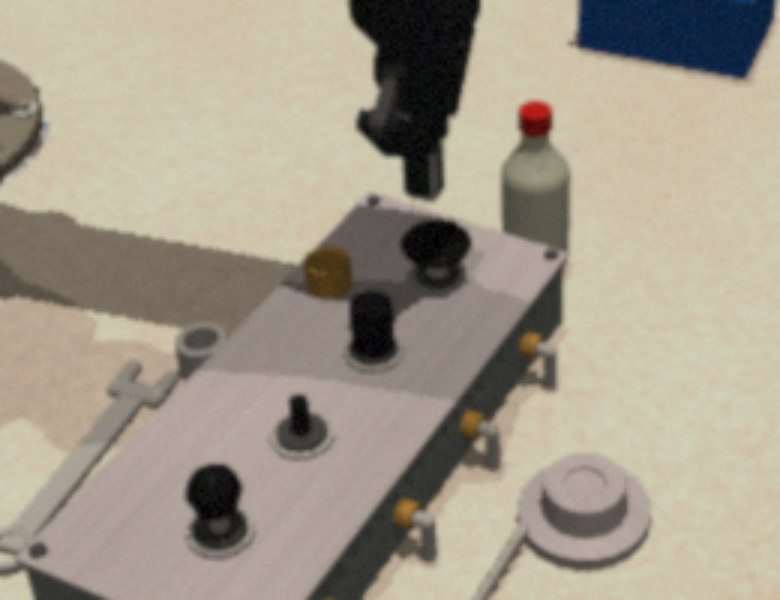

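The finger tip hangs just above the mushroom knob, tip at about (423,190) and knob at (437,235). I'll descend gently.

Emit:
play_rows(steps=[[0.05,-0.13,0.2,0,0,0],[0,0,0.2,0,0,0],[0,0,0.16,0,0,0],[0,0,0.1,0,0,0],[0,0,0.05,0,0,0],[0,0,0.05,0,0,0],[0,0,0.05,0,0,0],[0,0,0.05,0,0,0],[0,0,0,0,0,0],[0,0,0,0,0,0]])

```text
time_s: 3.45
position: [509.7, 45.9, 90.9]
ee_rot: [-3.115, -0.407, -0.001]
contact_force: [-0.1, 0.0, 0.1]
grip_width: -0.002
grip_force: 0.0
```

Emit:
play_rows(steps=[[0,0,0.04,0,0,0],[0,0,0.04,0,0,0],[0,0,0,0,0,0]])

```text
time_s: 3.75
position: [509.7, 45.9, 86.8]
ee_rot: [-3.115, -0.407, -0.001]
contact_force: [1.0, 0.9, 0.8]
grip_width: 0.004
grip_force: 0.2
```

```bash
python3 - <<'E'
from workcell import env
import cv2
c=env.camera("scene");cv2.imwrite("pics/s2.png",cv2.resize(c["pixels"][190:290,150:290,::-1],None,fx=5,fy=5,interpolation=cv2.INTER_CUBIC))
print(env.read_state()["contact_force"])
E
```

```text
[-0.4190026   0.4426564   1.05211057]
```

View pics/s2.png

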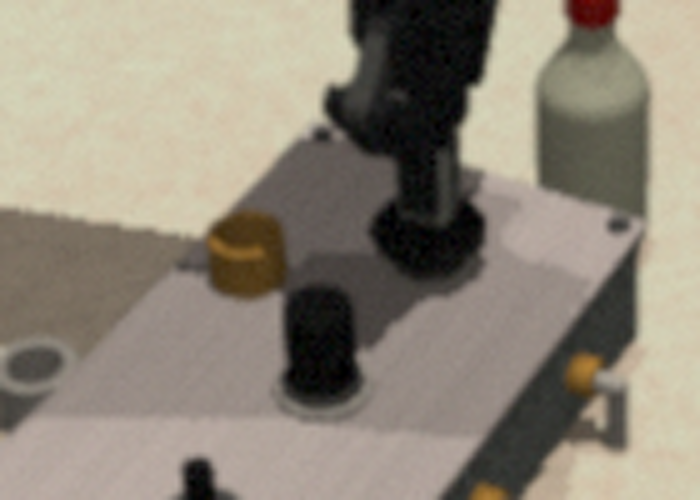

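The tip is on the mushroom, and its head at about (428,235) has sunk close to its washer. I'll keep going to the stop, watching for the override force.

Emit:
play_rows(steps=[[0,0,0.03,0,0,0],[0,0,0.03,0,0,0],[0,0,0,0,0,0]])

```text
time_s: 4.1
position: [509.7, 45.9, 84.3]
ee_rot: [3.115, 0.407, 0.001]
contact_force: [-2.0, 0.6, 9.1]
grip_width: 0.004
grip_force: 4.4
```

A force of 9 N at z=84.3 is past the 5 N override threshold, so the knob is fully in. I'll hold, then lift.

Emit:
play_rows(steps=[[0,0,0,0,0,0],[0,0,0,0,0,0],[0,0,0,0,0,0],[0,0,-0.2,0,0,0],[0,0,-0.5,0,0,0],[0,0,-0.5,0,0,0],[0,0,-0.2,0,0,0],[0,0,0,0,0,0]])

```text
time_s: 4.9
position: [510.1, 45.9, 155.0]
ee_rot: [3.115, 0.407, 0.004]
contact_force: [0.4, 0.4, -0.2]
grip_width: -0.001
grip_force: 0.0
```

```bash
python3 d.py "(542,-194,150)"
```

```text
4.9 [510.1  45.9 155. ] [ 0.4  0.4 -0.2] [ 0.003  0.    -1.   ] -0.001
(542,-194,150) units [-0.62  4.8   0.1 ]
```

Emit:
play_rows(steps=[[-0.05,0.4,0,0,0,0],[-0.07,0.55,0,0,0,0],[-0.07,0.55,0,0,0,0],[-0.07,0.55,0,0,0,0],[-0.07,0.55,0,0,0,0],[-0.07,0.55,0,0,0,0],[-0.07,0.55,0,0,0,0],[-0.07,0.55,0.1,0,0,0],[-0.08,0.55,0.1,0,0,0],[0,0,0.1,0,0,0],[0,0,0,0,0,0],[0,0,0,0,0,0]])

```text
time_s: 6.1
position: [540.5, -192.7, 137.9]
ee_rot: [-3.114, -0.409, 0.002]
contact_force: [0.3, -0.4, 0.0]
grip_width: 0.002
grip_force: 0.0
```

```bash
python3 d.py "(542,-194,114)"; python3 - <<'E'
from workcell import env
import cv2
c=env.camera("scene");cv2.imwrite("pics/s3.png",cv2.resize(c["pixels"][190:350,90:290,::-1],None,fx=3.7,fy=3.7,interpolation=cv2.INTER_CUBIC))
E
```

```text
6.1 [ 540.5 -192.7  137.9] [ 0.3 -0.4  0. ] [-0.002  0.001 -1.   ] 0.002
(542,-194,114) units [0.02 0.03 0.48]
```

View pics/s3.png

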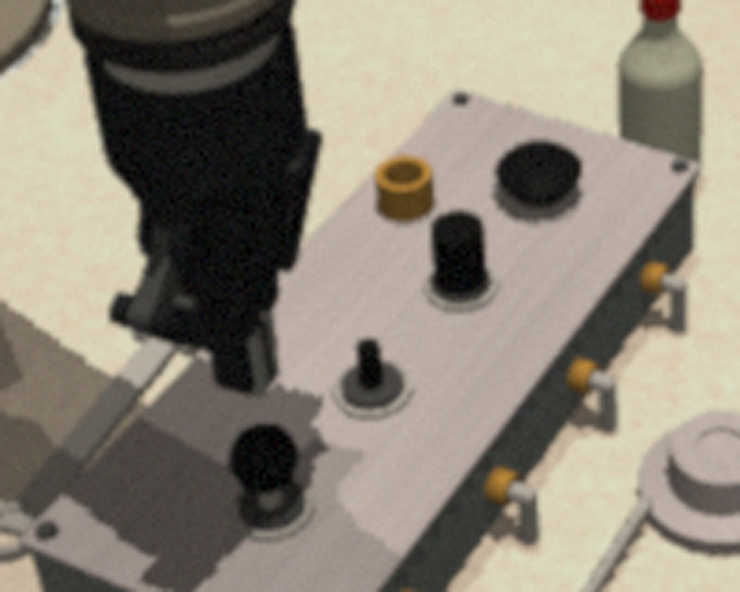

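The mushroom at (540,175) now sits low on its washer and has stayed in. The tip is above the ball at (265,460), so I'll press it.

Emit:
play_rows(steps=[[0.02,0.03,0.2,0,0,0],[0,0,0.2,0,0,0],[0,0,0.1,0,0,0],[0,0,0.06,0,0,0],[0,0,0.06,0,0,0],[0,0,0.06,0,0,0],[0,0,0.04,0,0,0],[0,0,0.04,0,0,0],[0,0,0,0,0,0],[0,0,0,0,0,0]])

```text
time_s: 7.15
position: [542.6, -195.4, 100.8]
ee_rot: [3.115, 0.407, 0.001]
contact_force: [0.7, 0.1, 0.2]
grip_width: -0.001
grip_force: 0.0
```

Emit:
play_rows(steps=[[0,0,0.03,0,0,0],[0,0,0.03,0,0,0],[0,0,0.03,0,0,0],[0,0,0,0,0,0],[0,0,0,0,0,0]])

```text
time_s: 7.65
position: [542.9, -195.5, 97.0]
ee_rot: [3.114, 0.407, 0.002]
contact_force: [-1.4, -0.6, 6.8]
grip_width: -0.0
grip_force: 3.6
```

A reading of 6.8 N is into the override, so the ball is in. I'll add 0.5 mm for margin, hold and lift.

Emit:
play_rows(steps=[[0,0,0.01,0,0,0],[0,0,0,0,0,0],[0,0,0,0,0,0],[0,0,0,0,0,0],[0,0,-0.2,0,0,0],[0,0,-0.5,0,0,0],[0,0,-0.5,0,0,0],[0,0,0,0,0,0],[0,0,0,0,0,0]])

```text
time_s: 8.55
position: [542.5, -195.3, 156.2]
ee_rot: [3.115, 0.407, 0.001]
contact_force: [-0.0, 0.4, -0.4]
grip_width: -0.001
grip_force: 0.0
```

```bash
python3 d.py "(520,-34,140)"; python3 - <<'E'
from workcell import env
import cv2
c=env.camera("scene");cv2.imwrite("pics/s4.png",cv2.resize(c["pixels"][190:350,90:290,::-1],None,fx=3.7,fy=3.7,interpolation=cv2.INTER_CUBIC))
E
```

```text
8.55 [ 542.5 -195.3  156.2] [-0.   0.4 -0.4] [ 0.001 -0.    -1.   ] -0.001
(520,-34,140) units [ 0.39 -3.23  0.32]
```

View pics/s4.png

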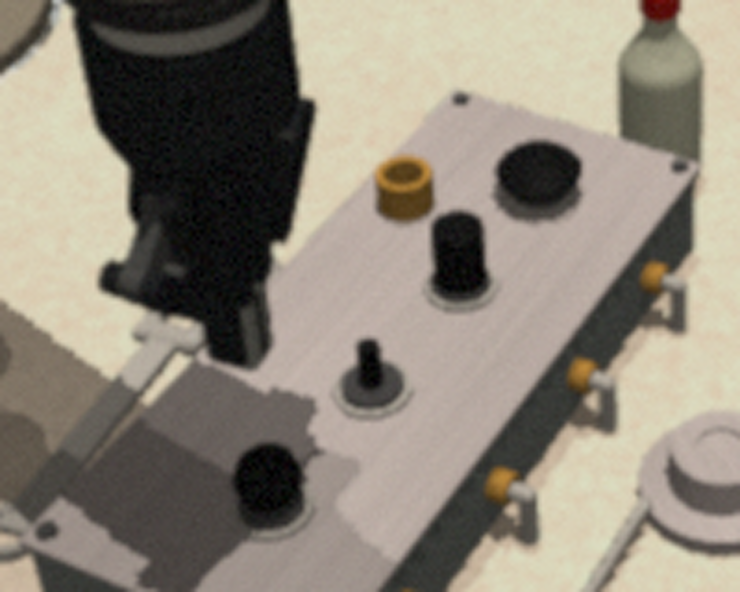

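The ball at (268,480) now sits on its washer, and the pin at (369,360) is unchanged. Next is the plunger.

Emit:
play_rows(steps=[[0.05,-0.4,0,0,0,0],[0.06,-0.5,0,0,0,0],[0.06,-0.5,0,0,0,0],[0.06,-0.5,0,0,0,0],[0.06,-0.5,0,0,0,0],[0.06,-0.5,0.1,0,0,0],[0.04,-0.33,0.2,0,0,0],[0,0,0.1,0,0,0],[0,0,0,0,0,0],[0,0,0,0,0,0]])

```text
time_s: 9.6
position: [519.6, -35.5, 135.4]
ee_rot: [3.115, 0.404, -0.002]
contact_force: [-0.5, -0.4, 0.0]
grip_width: -0.005
grip_force: 0.0
```

```bash
python3 d.py "(520,-34,106)"
```

```text
9.6 [519.6 -35.5 135.4] [-0.5 -0.4  0. ] [-0.001 -0.001 -1.   ] -0.005
(520,-34,106) units [ 0.02 -0.03  0.59]
```

Emit:
play_rows(steps=[[0.01,-0.01,0.2,0,0,0],[0,0,0.2,0,0,0],[0,0,0.16,0,0,0],[0,0,0.08,0,0,0],[0,0,0.06,0,0,0],[0,0,0.06,0,0,0],[0,0,0.06,0,0,0],[0,0,0.04,0,0,0],[0,0,0,0,0,0],[0,0,0,0,0,0]])

```text
time_s: 10.6
position: [520.1, -33.6, 92.9]
ee_rot: [3.115, 0.407, 0.0]
contact_force: [-2.5, -0.5, 3.5]
grip_width: -0.001
grip_force: 1.6
```

Emit:
play_rows(steps=[[0,0,0.03,0,0,0],[0,0,0.03,0,0,0],[0,0,0.03,0,0,0],[0,0,0,0,0,0],[0,0,0,0,0,0],[0,0,0,0,0,0]])

```text
time_s: 11.2
position: [520.4, -33.6, 88.8]
ee_rot: [3.115, 0.407, 0.001]
contact_force: [-4.6, 0.4, 8.3]
grip_width: -0.002
grip_force: 4.5
```

8.3 N is beyond the 6 N override threshold, so the plunger is at its stop. I'll hold and check the picture.

Emit:
play_rows(steps=[[0,0,0.01,0,0,0],[0,0,0,0,0,0],[0,0,0,0,0,0],[0,0,0,0,0,0],[0,0,0,0,0,0]])

```text
time_s: 11.7
position: [520.4, -33.5, 88.4]
ee_rot: [3.115, 0.407, 0.001]
contact_force: [-3.2, -0.6, 9.3]
grip_width: -0.001
grip_force: 5.0
```

```bash
python3 - <<'E'
from workcell import env
import cv2
c=env.camera("scene");cv2.imwrite("pics/s5.png",cv2.resize(c["pixels"][190:350,90:290,::-1],None,fx=3.7,fy=3.7,interpolation=cv2.INTER_CUBIC))
print(env.read_state()["contact_force"])
E
```

```text
[-4.0458276  -0.34933494  9.37486655]
```

View pics/s5.png

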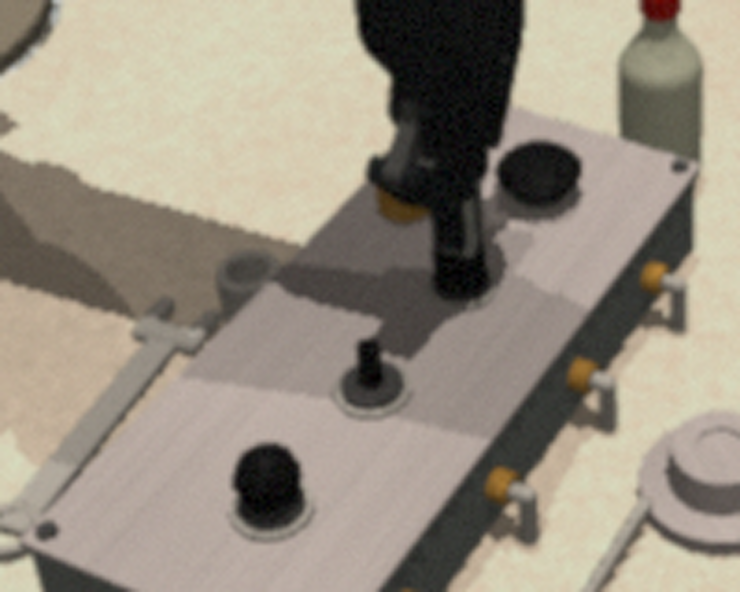

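The plunger at (460,270) is held down, the mushroom (540,175) and ball (268,480) are still in, and the pin (369,360) is untouched with nothing shifted. Handing in.

```bash
python3 -c "
from workcell import env
print(env.sign_off())"
```

```text
the job is handed in; nothing more can be done
None
```

I handed the job in with the main air and clamp knobs fully in and the plunger held down at about 9 N; the blow-off pin and loose items looked unmoved in the last picture, but the sign-off gave no verdict.

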